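# Clear the bag sealer and hold its arm at the sealing mark

### The job

A block of cheese has been left on the bag sealer, under its spring-raised arm: slide it out and set it down flat, the same way up, in the middle of the wooden board, and let go of it. Then press the arm's black paddle down until the arm stands between the two ridges of the scale plate (the paddle about 65 mm lower than at rest), never down to the cutter stop, and keep it pressed there: the program finishes while holding the arm down. Leave the other cheeses where they are.

Things in the scene. Friction and masses are not known exactly. Their poses are not given: they have to be found in the camera images.
- sealer: hand-operated bag sealer, fixed: white box with an aluminium top (the bed, 42 mm above the deck), 250 mm along its x (+-125), y from -50 to +85 mm. Origin on the deck under the arm's line. +x points to the rear, where the arm is hinged; the arm lies over y = 0, its paddle at the -x end. On the arm's -y side stands a steel scale plate with two dark ridges, 105 mm from the hinge, top 125 mm up.
- hinge (a point): the arm's hinge axis (along the sealer's y), 66 mm above the deck, at x = 95 mm, y = 0 of the sealer; axes as the sealer's. At rest the arm's underside is at least 55 mm above the bed over the cheese.
- seal_arm (a joint): angle of the sprung arm (bar 24 mm wide), rad: 0 at rest (rising at 0.5 rad from the hinge to the paddle), growing as it is pressed down. Ridges at 0.26 and 0.38, sealing position midway (0.32), cutter stop at 0.55 (never beyond 0.48). The spring always drives it back up: at the paddle about 4 N to start, 11 N at 0.32, 16 N at the stop. The cheese blocks it at about 0.1.
- paddle (a point): centre of the upper face of the black paddle (50 mm long, 36 mm wide, 12 mm thick) at the arm's free end, 220 mm from the hinge axis, about 180 mm above the deck at rest. It moves on an arc about the hinge: at the sealing position 65 mm lower and 25 mm farther from the hinge horizontally. The face slopes up away from the hinge by 0.5 rad less the joint's value. Axes as the sealer's at rest.
- board: fixed small wooden board lying on the deck, 200 mm along its x, 150 mm along its y, 14 mm thick; origin in the middle of its underside
- cheese_mid (a point): centre (half-way up) of the plain pale block of cheese, 58 mm along its x, 105 mm along its y, 52 mm high, about 0.33 kg, lying across the sealer's bed with its -y end under the arm; its +y half sticks out beside the arm, free from above. Lifted straight up it would meet the arm: slide it along the sealer's +y by 60 mm first.
- small_round: bystander, loose: small whole round cheese, 101 x 97 x 46 mm; origin in the middle of its underside
- brick: bystander, loose: rough pale brick of cheese, 57 x 92 x 40 mm; origin in the middle of its underside
- tall_block: bystander, loose: pale block of cheese with a speckled rind on top, 67 x 86 x 66 mm; origin in the middle of its underside
- white_cube: bystander, loose: white cube-like cheese, 74 x 82 x 74 mm; origin in the middle of its underside

How it is judged:
By the outcome, as a careful person would: the job done as asked, in the order asked, and still so for the second after the job is handed in, while the arm keeps its last pose, push and grip.
It also fails if it takes over 53 s, if anything falls off the work surface, if the arm or the gripper's body presses on something with over 40 N, if the wrist force passes 120 N, or if a joint passes its speed limit or range.

### The arm

A 6-joint arm with a two-finger parallel gripper is mounted at the origin on a cart in front of the work surface, level with it; the furniture and walls round the work are solid. World frame = base frame: x ahead of the robot, y to its left, z up, the work surface at z = 0. Lengths are in m, angles in rad, forces in N, time in s.
With the tool pointing down it reaches from about 0.275 to 1 m from the base axis. Payload 8.4 kg.
Tool frame: the origin (TCP) lies between the finger pads; the fingertips stand 19 mm ahead of it and the grasp point (between the pads) is the TCP; z points along the fingers, y is the line along which they close (so a half turn about z gives the same grasp; the last joint's range is limited). The gripper opens to 85 mm and grips with 20 to 120 N. Pads are 22 mm wide; open, the fingers measure 114 mm over their backs; the gripper's body (76 mm by 85 mm) begins 54 mm behind the grasp point. The pads swing forward as they close: fully open they stand 13 mm farther back than shut.
Start: joints at [-1.306, 0.353, 1.633, -0, 1.155, -0.002], TCP at [0.165, -0.603, 0.25] pointing down, gripper open.
Joint ranges: [-2.63, 2.63], [-0.92, 2.1], [0.06, 2.66], [-1.3, 4.44], [0, 2.69], [-3.02, 3.02]. Speed limits (rad/s): [2.22, 2.22, 2.79, 3.14, 3.14, 3.14].

### API

Orientations are given as a 3x3 rotation matrix whose columns are the frame's x, y, z axes.
In Python, from cell import ctrl gives the robot as it stands. The module is installed in compiled form; this text tells all that it offers.
- The arm moves only by the tool jog_arm, never from a script. Its arguments are lists of equal length, an entry for each row: "dp": the shift along the world's x, y, z in mm, a list of three; "dr": the turn, a rotation vector about the world's x, y, z in rad, a list of three. In form: {"dp": [[tx, ty, tz], ...], "dr": [[wx, wy, wz], ...]}. A call has 1 to 20 rows; each row shifts and turns the commanded pose from where the row before left it; what a row does not reach is not made up. A row lasts 1/10 s, in which the tool goes at most 50 mm and 8.59 degrees, less where a joint would pass 70% of its speed; a pose out of reach is approached as far as the arm can. A call with a gripper value outside its range is refused whole. "hand" is the finger opening in mm, from 0 to 85.4, set as the call begins (left out, the last holds). The fingers move at their own pace and stop on an object; "newtons" is the grip in N (left out, the last holds). Time passes only in rows, so rows that do not move let the fingers close. It gives the time, the measured TCP pose, the force, the opening and the grip force at its end, in the units of the state.
- ctrl.observe(): the state, without advancing time (a new reading comes with each control period).
- ctrl.camera(name): name is "scene" or "top"; returns a dict with "img" (420x560x3 uint8, red, green, blue), "depth" (420x560 float32, m along the optical axis (not along the pixel's ray), 0 where there is no reading), "intrinsics" (3x3 intrinsics, pixels), "origin" and "attitude" of the camera in the world. Camera axes: x right, y down, z forward; pixel columns grow to the right and rows downward; lengths in m; the calibration is good to about 2 mm. A picture is of the moment at which its call begins.
- ctrl.job_done(): hands the job in; it is judged then, once.
Trained networks look in a picture, given as the dict that the camera call returned (one of the last four; its "shot" number tells which), for a name from the list of things; names that differ only in an ending like _2 or _b are one class to them, and where a whole thing is asked for, a point or a joint stands for the part that bears it (a point fixed in the world has none). Each returns a list of dicts, best first, with "p" (0 to 1); they miss things now and then, are a little off and sometimes report something else, mostly with a low value. They report only what shows in the picture. A call takes as long as a camera call.
- ctrl.silhouettes(picture, thing): "pixels" (420x560 bool, what is visible of it) and "bbox" ([left, top, width, height] in pixels, round what is visible of it).
The state is a dict: "clock": time; "joints": joint angles; "qd": joint speeds; "joint_torque": joint torques, N m; "tcp_pos": TCP position; "eef_rot": TCP orientation; "force": force on the tool from outside, world axes, zero at the start; "wrist_torque": the same for the moment, N m; "gripper_width": finger opening in m; "grasp_force": force on a finger pad.
Only numpy, scipy, OpenCV 4.12 (cv2) and the standard library are available. Lean on these libraries where they do the work, as an engineer would, in place of code of your own. Each camera call takes 0.05 s, during which the arm holds its last target. There are 200 camera calls.

## Working session

There is one attempt and no reset: what is moved stays moved. The work goes in short steps, Python scripts to look and compute and a tool call to move; the robot and the scene stay as the last step left them, time stands still between calls to the robot, and variables do not carry over. Pictures are saved under pics/ and viewed, at most 10 in all, crops included, and the job is handed in when it is done.

Besides the shell and the picture viewer there is one more tool, called after ">>>" in YAML: its name, and indented under it one key for each argument. jog_arm: Moves the arm, as the interface text tells. Its arguments: {"type":"object","properties":{"dp":{"type":"array","items":{"type":"array","items":{"type":"number"}}},"dr":{"type":"array","items":{"type":"array","items":{"type":"number"}}},"hand":{"type":"number"},"newtons":{"type":"number"}},"required":["dp","dr"]}

```bash
mkdir -p pics; cat > h.py <<'E'
import numpy as np, cv2
from cell import ctrl
def pts(p,mask=None):
    K=p["intrinsics"];d=p["depth"];v,u=np.nonzero((d>0)&(mask if mask is not None else True))
    z=d[v,u];c=np.stack([(u-K[0,2])*z/K[0,0],(v-K[1,2])*z/K[1,1],z],1)
    return c@np.array(p["attitude"]).T+np.array(p["origin"]),u,v
E
python3 - <<'E'
from h import *
ims=[]
for n in("scene","top"):
    p=ctrl.camera(n);ims.append(p["img"][:,:,::-1]);print(n,np.round(p["origin"],3))
    cv2.imwrite(f"pics/{n}0.png",ims[-1])
    for t in("sealer","seal_arm","paddle","board","cheese_mid","small_round","brick","tall_block","white_cube"):
        for s in ctrl.silhouettes(p,t)[:2]:
            m=s["pixels"];P,u,v=pts(p,m)
            if len(P)<10: continue
            zt=np.percentile(P[:,2],95);T=P[P[:,2]>zt-.008]
            r=cv2.minAreaRect((T[:,:2]*1000).astype(np.float32))
            print(t,round(s["p"],2),s["bbox"],len(P),"ztop",round(zt,3),"rect",np.round(r[0]),np.round(r[1]),round(r[2],1))
E
```

```text
scene [0.119 0.7   0.641]
sealer 0.74 [250.3, 161.2, 95.8, 75.1] 2748 ztop 0.159 rect [ 442. -204.] [34. 79.] 78.9
seal_arm 0.62 [280.7, 161.6, 65.3, 12.9] 460 ztop 0.188 rect [ 416. -198.] [33. 27.] 69.1
paddle 0.93 [278.7, 155.4, 68.2, 25.3] 474 ztop 0.187 rect [ 419. -196.] [27. 29.] 83.7
board 0.95 [199.6, 239.1, 102.7, 57.9] 3770 ztop 0.016 rect [517.  59.] [201. 152.] 3.8
cheese_mid 0.77 [281.9, 178.8, 39.7, 41.1] 1040 ztop 0.095 rect [ 494. -174.] [102.  55.] 78.0
small_round 0.61 [240.2, 303.8, 52.4, 45.5] 2045 ztop 0.045 rect [387. 216.] [89. 88.] 72.5
brick 0.76 [345.0, 200.5, 31.5, 24.2] 573 ztop 0.04 rect [ 354. -262.] [89. 51.] 82.2
tall_block 0.61 [315.7, 157.0, 19.2, 30.3] 375 ztop 0.068 rect [ 499. -322.] [ 59. 257.] 23.0
white_cube 0.56 [138.4, 282.4, 53.5, 54.9] 2137 ztop 0.075 rect [576. 294.] [67. 62.] 88.4
top [ 0.407 -0.058  1.108]
sealer 0.7 [310.4, 150.2, 72.5, 110.5] 4525 ztop 0.177 rect [ 429. -201.] [36. 46.] 73.1
seal_arm 0.69 [341.7, 163.7, 27.6, 92.8] 1006 ztop 0.188 rect [ 420. -199.] [35. 26.] 73.5
paddle 0.56 [345.5, 162.8, 19.0, 91.4] 1076 ztop 0.188
[... 322 characters left out ...]
202.7, 41.5, 26.9] 914 ztop 0.096 rect [ 497. -167.] [90. 54.] 79.1
cheese_mid 0.74 [159.0, 246.9, 40.1, 37.6] 1229 ztop 0.046 rect [387. 217.] [88. 87.] 88.4
small_round 0.66 [159.6, 246.8, 39.0, 34.3] 1205 ztop 0.046 rect [387. 217.] [88. 87.] 88.4
brick 0.57 [348.4, 259.4, 39.0, 25.4] 844 ztop 0.041 rect [ 357. -260.] [88. 53.] 78.9
brick 0.49 [344.4, 163.4, 21.4, 90.8] 1125 ztop 0.188 rect [ 420. -199.] [35. 27.] 74.0
tall_block 0.57 [399.7, 185.6, 39.9, 27.9] 1111 ztop 0.068 rect [ 532. -398.] [83. 65.] 88.3
white_cube 0.59 [128.7, 175.9, 35.2, 29.0] 988 ztop 0.075 rect [580. 294.] [69. 61.] 88.2
white_cube 0.24 [207.7, 172.5, 64.1, 78.3] 4391 ztop 0.017 rect [519.  60.] [199. 150.] 3.5
```

View pics/scene0.png

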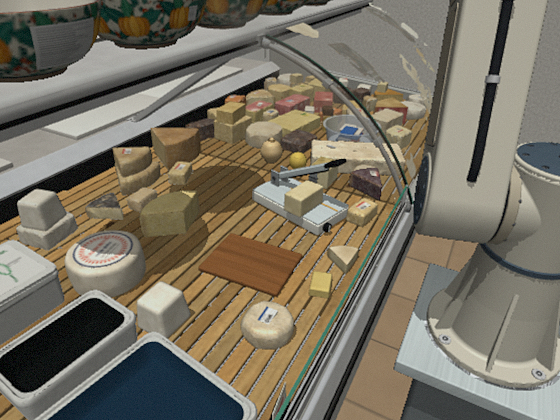

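View pics/top0.png

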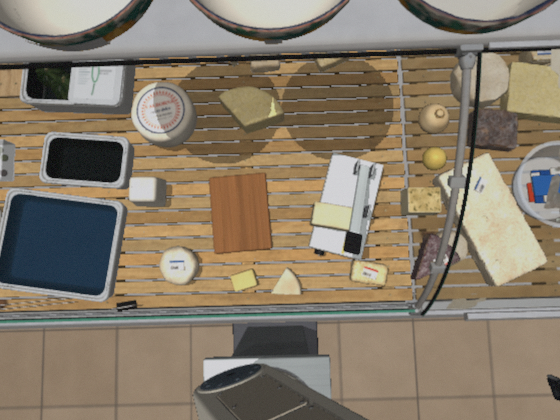

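The scene shows the sealer at about (300,200) with the cheese on its bed, and the board at (250,262). In the top view the cheese is at (332,216), the paddle at (353,243), the hinge at about (368,185) and the board at (240,212). Next I'll fit the axes and check the heights around the work.

```bash
python3 - <<'E'
from h import *
p=ctrl.camera("top");A,u,v=pts(p)
# bed
b=A[(abs(A[:,2]-.042)<.006)&(A[:,0]>.36)&(A[:,0]<.72)&(A[:,1]>-.33)&(A[:,1]<-.08)]
r=cv2.minAreaRect((b[:,:2]*1000).astype(np.float32));print("bed",len(b),r)
# arm
a=A[(A[:,2]>.1)&(A[:,2]<.21)&(A[:,0]>.36)&(A[:,0]<.72)&(A[:,1]>-.33)&(A[:,1]<-.1)]
l=cv2.fitLine((a*1000).astype(np.float32),cv2.DIST_HUBER,0,.01,.01).ravel();print("arm",len(a),l.round(3))
c=A[(abs(A[:,2]-.094)<.005)&(A[:,0]>.44)&(A[:,0]<.56)&(A[:,1]>-.24)&(A[:,1]<-.1)]
print("cheese",len(c),cv2.minAreaRect((c[:,:2]*1000).astype(np.float32)), np.percentile(c[:,2],[5,50,95]))
m=[s for s in ctrl.silhouettes(p,"seal_arm")][0]["pixels"]
P,_,_=pts(p,m);P=P[P[:,2]>.12]
for z in np.arange(.12,.2,.01):
    q=P[(P[:,2]>=z)&(P[:,2]<z+.01)]
    if len(q):print(round(z,2),len(q),q.mean(0).round(3))
# front and back obstacles: max height by x bins for y in -.7...3
for x in np.arange(.15,.85,.05):
    print(round(x,2),[int(1000*np.max(A[(A[:,0]>=x)&(A[:,0]<x+.05)&(A[:,1]>=y)&(A[:,1]<y+.1)][:,2],initial=-.1)) for y in np.arange(-.8,.4,.1)])
print(ctrl.observe()["eef_rot"])
p=ctrl.camera("scene")
I=p["img"][130:260,200:400,::-1];cv2.imwrite("pics/crop1.png",cv2.resize(I,None,fx=4,fy=4,interpolation=2))
E
```

```text
bed 3237 ((511.39495849609375, -211.38905334472656), (188.44439697265625, 301.3641357421875), 89.08818054199219)
arm 923 [ 8.37000e-01 -2.61000e-01 -4.82000e-01  4.82798e+02 -2.16490e+02
  1.49212e+02]
cheese 856 ((519.6027221679688, -172.05227661132812), (91.47467803955078, 99.44093322753906), 78.55937957763672) [0.09014258 0.09334858 0.09654649]
0.12 72 [ 0.526 -0.229  0.125]
0.13 73 [ 0.508 -0.223  0.135]
0.14 76 [ 0.49  -0.218  0.145]
0.15 82 [ 0.472 -0.213  0.155]
0.16 80 [ 0.455 -0.208  0.165]
0.17 133 [ 0.438 -0.203  0.175]
0.18 156 [ 0.42  -0.198  0.185]
0.19 14 [ 0.412 -0.196  0.191]
0.15 [-100, -100, 318, -100, -100, -100, 2, 345, 537, 360, -100, -100, -100]
0.2 [40, 40, 41, 38, 13, -3, 643, 621, 541, 0, -1, -5, -4]
0.25 [37, 40, 114, 114, 111, 83, 84, 83, 83, 82, 83, 84, 84]
0.3 [4, 64, 63, 132, 184, 43, 5, 35, 27, 40, 43, 55, 57]
0.35 [3, 62, 63, 57, 237, 45, 6, 36, 27, 48, 48, 55, 18]
0.4 [4, 61, 62, 57, 280, 192, 192, 17, 19, 48, 48, 53, 18]
0.45 [78, 78, 321, 64, 318, 168, 172, 19, 20, 18, 5, 55, 18]
0.5 [68, 79, 351, 71, 348, 140, 100, 19, 20, 18, 72, 64, 47]
0.55 [67, 78, 365, 68, 371, 112, 47, 18, 20, 18, 78, 77, 70]
0.6 [57, 81, 62, 59, 392, 90, 46, 17, 19, 19, 76, 77, 65]
0.65 [78, 80, 413, 56, 411, 43, 45, 5, 6, 5, 71, 67, 20]
0.7 [52, 49, 440, 554, 554, 554, 555, 555, 554, 555, 555, 554, 431]
0.75 [55, 62, 442, 535, 488, 550, 554, 476, 554, 554, 482, 537, 441]
0.8 [51, 66, 441, 4, 464, 466, 477, 465, 487, 466, 465, 503, 101]
[[ 9.64623419e-01  2.63631670e-01 -3.34443543e-05]
 [ 2.63631671e-01 -9.64623420e-01  1.63453115e-05]
 [-2.79520657e-05 -2.45840613e-05 -9.99999999e-01]]
```

View pics/crop1.png

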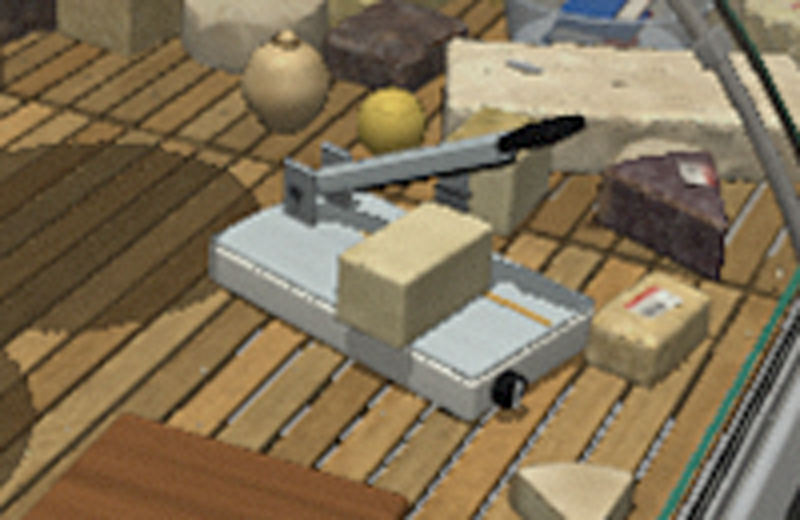

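The crop shows the cheese centred near (415,275), half under the sprung arm. The black paddle is at (540,135), and nothing blocks the cheese's +y side. I'll retract clear of the glass arch, then come in over the cheese.

>>> jog_arm:
  dp:
    - [-4, 34, 0]
    - [-4, 34, 0]
    - [-4, 34, 0]
    - [-4, 34, 0]
    - [-4, 34, 0]
    - [-5, 34, 0]
    - [-5, 34, 0]
    - [-5, 35, 0]
    - [25, 22, 0]
    - [25, 22, 0]
    - [25, 22, 0]
    - [25, 22, 0]
    - [25, 23, 0]
    - [25, 23, 0]
    - [25, 23, 0]
    - [25, 23, 0]
    - [42, 1, 0]
    - [43, 1, 0]
    - [43, 1, 0]
    - [43, 0, 0]
  dr:
    - [0, 0, 0]
    - [0, 0, 0]
    - [0, 0, 0]
    - [0, 0, 0]
    - [0, 0, 0]
    - [0, 0, 0.06]
    - [0, 0, 0.06]
    - [0, 0, 0.06]
    - [0, 0, 0.12]
    - [0, 0, 0.12]
    - [0, 0, 0.12]
    - [0, 0, 0.12]
    - [0, 0, 0.12]
    - [0, 0, 0.12]
    - [0, 0, 0.12]
    - [0, 0, 0.083]
    - [0, 0, 0]
    - [0, 0, 0]
    - [0, 0, 0]
    - [0, 0, 0]
  hand: 85

```text
clock: 3.15
tcp_pos: [0.5026, -0.1464, 0.2503]
eef_rot: [[0.199, 0.98, 0.0], [0.98, -0.199, -0.0], [-0.0, 0.0, -1.0]]
force: [-0.2, -0.5, 1.0]
gripper_width: 0.0849
grasp_force: 0.0
```

>>> jog_arm:
  dp:
    - [-2, 0, -30]
    - [0, 0, -30]
    - [0, 0, -30]
    - [0, 0, -30]
    - [0, 0, -20]
    - [0, 0, -12]
    - [0, 0, -12]
    - [0, 0, -10]
    - [0, 0, 0]
    - [0, 0, 0]
  dr:
    - [0, 0, 0]
    - [0, 0, 0]
    - [0, 0, 0]
    - [0, 0, 0]
    - [0, 0, 0]
    - [0, 0, 0]
    - [0, 0, 0]
    - [0, 0, 0]
    - [0, 0, 0]
    - [0, 0, 0]

```text
clock: 4.15
tcp_pos: [0.4991, -0.147, 0.0766]
eef_rot: [[0.2, 0.98, 0.0], [0.98, -0.2, -0.0], [-0.0, 0.0, -1.0]]
force: [-0.0, -0.4, 0.0]
gripper_width: 0.0851
grasp_force: 0.0
```

```bash
python3 - <<'E'
from h import *
p=ctrl.camera("scene")
I=p["img"][100:260,200:400,::-1];cv2.imwrite("pics/c2.png",cv2.resize(I,(750,600),interpolation=2))
E
```

```text
(no output)
```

View pics/c2.png

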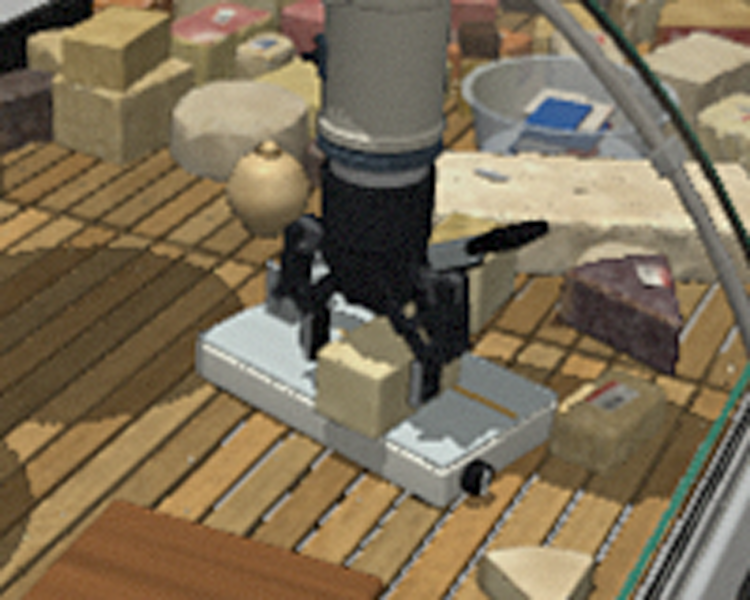

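The fingers straddle the cheese: left finger at (315,320), right finger at (430,370), cheese at (365,375), with no contact. I'll close the gripper.

>>> jog_arm:
  dp:
    - [0, 0, 0]
    - [0, 0, 0]
    - [0, 0, 0]
    - [0, 0, 0]
    - [0, 0, 0]
    - [0, 0, 0]
    - [0, 0, 0]
    - [0, 0, 0]
  dr:
    - [0, 0, 0]
    - [0, 0, 0]
    - [0, 0, 0]
    - [0, 0, 0]
    - [0, 0, 0]
    - [0, 0, 0]
    - [0, 0, 0]
    - [0, 0, 0]
  hand: 40
  newtons: 80

```text
clock: 5.0
tcp_pos: [0.4995, -0.1471, 0.0773]
eef_rot: [[0.2, 0.98, 0.002], [0.98, -0.2, -0.0], [-0.0, 0.002, -1.0]]
force: [-1.9, 0.4, 8.3]
gripper_width: 0.0571
grasp_force: 85.6
```

>>> jog_arm:
  dp:
    - [2, 8, 0]
    - [2.5, 8, 0]
    - [2.5, 8, 0]
    - [2.5, 8, 0]
    - [2.5, 8, 0]
    - [2.5, 8, 0]
    - [2.5, 8, 0]
    - [2.5, 8, 0]
    - [0, 0, 0]
  dr:
    - [0, 0, 0]
    - [0, 0, 0]
    - [0, 0, 0]
    - [0, 0, 0]
    - [0, 0, 0]
    - [0, 0, 0]
    - [0, 0, 0]
    - [0, 0, 0]
    - [0, 0, 0]

```text
clock: 5.9
tcp_pos: [0.519, -0.0821, 0.0769]
eef_rot: [[0.199, 0.98, 0.001], [0.98, -0.199, 0.0], [0.0, 0.001, -1.0]]
force: [-0.3, 2.2, 9.0]
gripper_width: 0.057
grasp_force: 85.6
```

```bash
python3 - <<'E'
from h import *
p=ctrl.camera("scene")
I=p["img"][100:260,200:400,::-1];cv2.imwrite("pics/c3.png",cv2.resize(I,(750,600),interpolation=2))
E
```

```text
(no output)
```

View pics/c3.png

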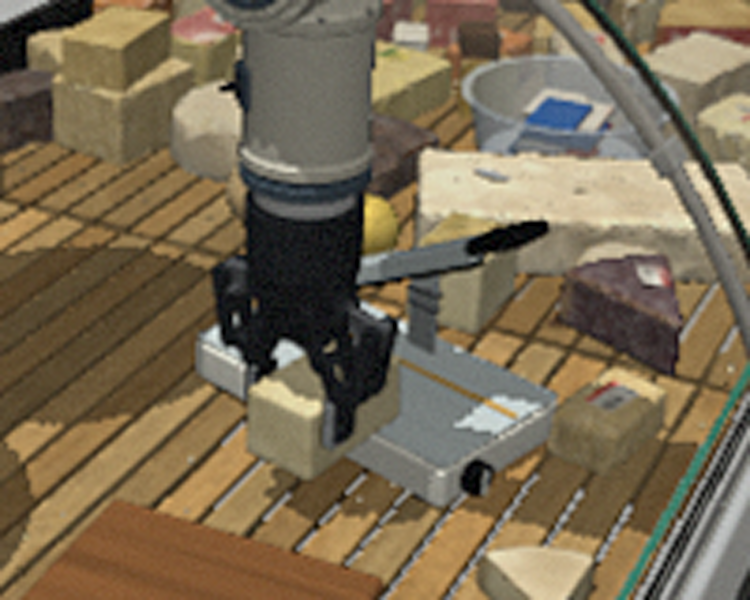

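The cheese now sits at (310,410), beside the arm and clear of it. I'll lift it and carry it to the board.

>>> jog_arm:
  dp:
    - [0, 0, 10]
    - [0, 0, 15]
    - [0, 0, 20]
    - [0, 10, 0]
    - [0, 20, 0]
    - [0, 25, 0]
    - [-1, 25, 0]
    - [-1, 25, 0]
    - [-1, 25, 0]
    - [0, 25, 0]
    - [0, 15, 0]
    - [0, 0, 0]
    - [0, 0, 0]
  dr:
    - [0, 0, 0]
    - [0, 0, 0]
    - [0, 0, 0]
    - [0, 0, 0.02]
    - [0, 0, 0.04]
    - [0, 0, 0.04]
    - [0, 0, 0.04]
    - [0, 0, 0.04]
    - [0, 0, 0.04]
    - [0, 0, 0.03]
    - [0, 0, 0.014]
    - [0, 0, 0]
    - [0, 0, 0]

```text
clock: 7.25
tcp_pos: [0.5149, 0.0872, 0.1209]
eef_rot: [[-0.064, 0.998, -0.001], [0.998, 0.064, -0.0], [-0.0, -0.001, -1.0]]
force: [0.3, 0.6, -2.4]
gripper_width: 0.0568
grasp_force: 85.6
```

```bash
python3 - <<'E'
from h import *
for n in("scene","top"):
  p=ctrl.camera(n)
  for s in ctrl.silhouettes(p,"cheese_mid")[:2]:
    P,u,v=pts(p,s["pixels"]);print(n,round(s["p"],2),s["bbox"],np.percentile(P,[2,50,98],axis=0).round(3).tolist())
  if n=="scene":
    I=p["img"][130:290,150:350,::-1];cv2.imwrite("pics/c4.png",cv2.resize(I,(750,600),interpolation=2))
E
```

```text
scene 0.8 [225.9, 211.0, 42.1, 40.0] [[0.485, 0.034, 0.091], [0.511, 0.107, 0.127], [0.538, 0.112, 0.139]]
scene 0.73 [281.0, 161.7, 66.5, 15.0] [[0.405, -0.245, 0.079], [0.491, -0.214, 0.136], [0.595, -0.183, 0.19]]
top 0.81 [235.9, 196.4, 22.0, 24.3] [[0.492, 0.008, 0.096], [0.517, 0.029, 0.137], [0.546, 0.052, 0.14]]
top 0.72 [342.5, 162.6, 23.7, 91.9] [[0.408, -0.259, 0.043], [0.49, -0.22, 0.142], [0.614, -0.185, 0.189]]
```

View pics/c4.png

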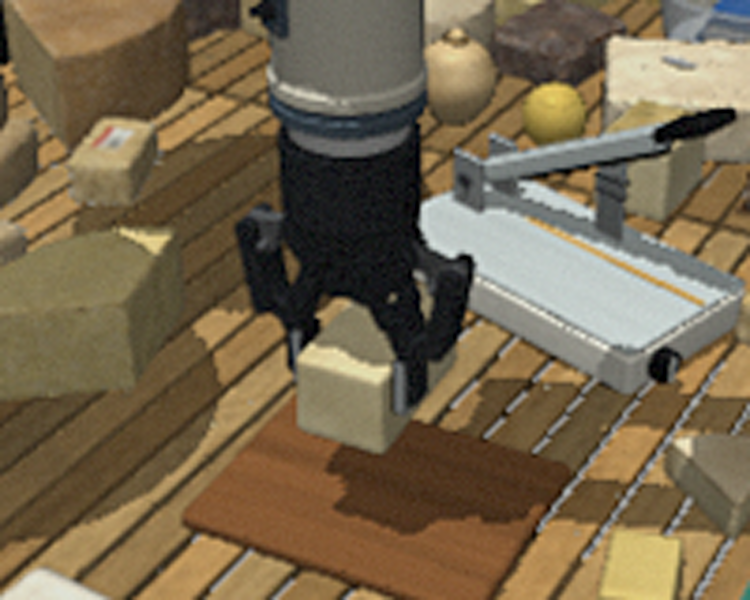

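The cheese hangs level at (350,390), over the middle of the board. It spans y 8 to 112 mm, so its centre is at 60. I'll lower it.

>>> jog_arm:
  dp:
    - [1, 0, -10]
    - [1, 0, -20]
    - [1, 0, -20]
    - [0, 0, -10]
    - [0, 0, -5]
    - [0, 0, -3]
    - [0, 0, -2]
    - [0, 0, -1]
    - [0, 0, 0]
  dr:
    - [0, 0, 0]
    - [0, 0, 0]
    - [0, 0, 0]
    - [0, 0, 0]
    - [0, 0, 0]
    - [0, 0, 0]
    - [0, 0, 0]
    - [0, 0, 0]
    - [0, 0, 0]

```text
clock: 8.35
tcp_pos: [0.5185, 0.0872, 0.0507]
eef_rot: [[-0.063, 0.998, 0.001], [0.998, 0.063, 0.0], [0.0, 0.001, -1.0]]
force: [0.3, 0.1, -2.7]
gripper_width: 0.0572
grasp_force: 85.7
```

>>> jog_arm:
  dp:
    - [0, 0, -1]
    - [0, 0, -1]
    - [0, 0, 0]
  dr:
    - [0, 0, 0]
    - [0, 0, 0]
    - [0, 0, 0]

```text
clock: 8.65
tcp_pos: [0.5186, 0.0872, 0.0493]
eef_rot: [[-0.063, 0.998, 0.001], [0.998, 0.063, 0.0], [0.0, 0.001, -1.0]]
force: [-2.9, -0.2, 10.8]
gripper_width: 0.0566
grasp_force: 87.3
```

Contact reads 10.8 N, so I'll release and rise.

>>> jog_arm:
  dp:
    - [0, 0, 0]
    - [0, 0, 0]
    - [0, 0, 0]
    - [0, 0, 0]
    - [0, 0, 0]
    - [0, 0, 0]
    - [0, 0, 10]
    - [0, 0, 25]
    - [0, 0, 35]
    - [0, 0, 40]
    - [0, 0, 40]
    - [0, 0, 40]
    - [0, 0, 20]
    - [0, 0, 0]
  dr:
    - [0, 0, 0]
    - [0, 0, 0]
    - [0, 0, 0]
    - [0, 0, 0]
    - [0, 0, 0]
    - [0, 0, 0]
    - [0, 0, 0]
    - [0, 0, 0]
    - [0, 0, 0]
    - [0, 0, 0]
    - [0, 0, 0]
    - [0, 0, 0]
    - [0, 0, 0]
    - [0, 0, 0]
  hand: 85

```text
clock: 10.05
tcp_pos: [0.52, 0.0874, 0.2624]
eef_rot: [[-0.063, 0.998, 0.007], [0.998, 0.063, 0.001], [0.001, 0.007, -1.0]]
force: [-0.3, -0.4, -0.3]
gripper_width: 0.0849
grasp_force: 0.0
```

```bash
python3 - <<'E'
from h import *
for n in("scene","top"):
  p=ctrl.camera(n);A,_,_=pts(p)
  c=A[(abs(A[:,2]-.066)<.006)&(abs(A[:,0]-.518)<.1)&(abs(A[:,1]-.06)<.09)]
  print(n,len(c),cv2.minAreaRect((c[:,:2]*1000).astype(np.float32)),np.percentile(c[:,2],[5,50,95]))
  m=[s for s in ctrl.silhouettes(p,"seal_arm")][0]["pixels"]
  P,_,_=pts(p,m);P=P[P[:,2]>.12]
  for z in np.arange(.12,.2,.01):
    q=P[(P[:,2]>=z)&(P[:,2]<z+.01)]
    if len(q):print(round(z,2),len(q),q.mean(0).round(3),end=" ")
  if n=="scene":
    I=p["img"][130:290,150:350,::-1];cv2.imwrite("pics/c5.png",cv2.resize(I,(750,600),interpolation=2))
E
```

```text
scene 717 ((519.7922973632812, 58.30776596069336), (55.52519226074219, 104.539794921875), 4.5789103507995605) [0.06194604 0.06602061 0.06795437]
0.12 46 [ 0.51  -0.219  0.125] 0.13 48 [ 0.494 -0.215  0.135] 0.14 55 [ 0.473 -0.21   0.145] 0.15 40 [ 0.463 -0.206  0.155] 0.16 26 [ 0.45  -0.199  0.165] 0.17 37 [ 0.434 -0.191  0.175] 0.18 59 [ 0.415 -0.192  0.186] 0.19 6 [ 0.411 -0.192  0.191] top 688 ((523.042724609375, 48.68303680419922), (54.90189743041992, 78.00023651123047), 4.192452430725098) [0.06178167 0.06508772 0.06834823]
0.12 74 [ 0.524 -0.229  0.125] 0.13 83 [ 0.507 -0.223  0.135] 0.14 87 [ 0.489 -0.218  0.145] 0.15 76 [ 0.472 -0.214  0.155] 0.16 94 [ 0.455 -0.208  0.165] 0.17 131 [ 0.439 -0.203  0.175] 0.18 166 [ 0.42  -0.198  0.185] 0.19 22 [ 0.412 -0.197  0.191]
```

View pics/c5.png

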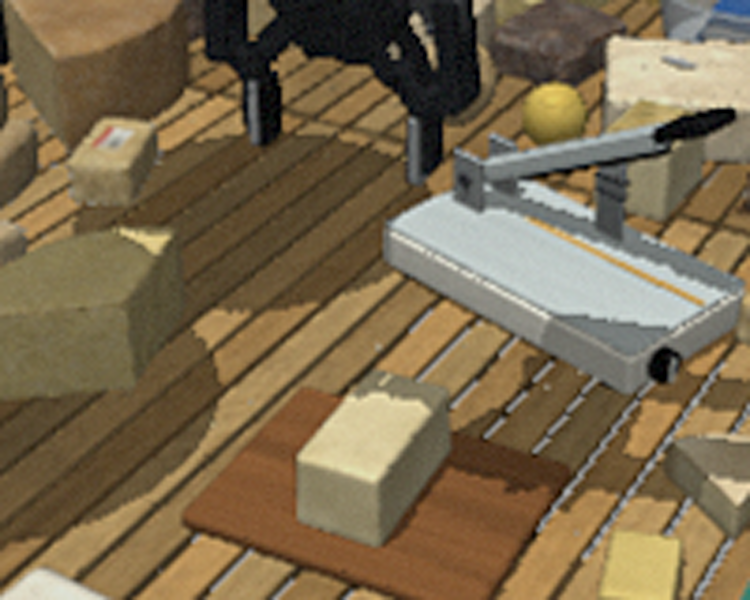

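The cheese lies flat in the middle of the board, at (370,460) in the crop and (520,58) mm in the world, and the gripper is clear of it. I'll shut the gripper and go above the paddle.

>>> jog_arm:
  dp:
    - [-8, -28, 0]
    - [-10, -35, 0]
    - [-10, -35, 0]
    - [-12, -38, 0]
    - [-12, -38, 0]
    - [-12, -38, 0]
    - [-10, -36, 0]
    - [-8, -28, 0]
    - [-4, -12, 0]
    - [0, 0, 0]
    - [0, 0, -15]
    - [0, 0, -15]
    - [0, 0, -15]
    - [0, 0, 0]
  dr:
    - [0, 0, -0.03]
    - [0, 0, -0.04]
    - [0, 0, -0.05]
    - [0, 0, -0.05]
    - [0, 0, -0.05]
    - [0, 0, -0.05]
    - [0, 0, -0.04]
    - [0, 0, -0.03]
    - [0, 0, -0.01]
    - [0, 0, 0]
    - [0, 0, 0]
    - [0, 0, 0]
    - [0, 0, 0]
    - [0, 0, 0]
  hand: 0
  newtons: 40

```text
clock: 11.65
tcp_pos: [0.4313, -0.1991, 0.2112]
eef_rot: [[0.282, 0.959, -0.004], [0.96, -0.282, 0.002], [0.001, -0.004, -1.0]]
force: [-0.4, 0.5, 0.1]
gripper_width: 0.0003
grasp_force: 0.0
```

```bash
python3 - <<'E'
from h import *
p=ctrl.camera("scene")
I=p["img"][100:220,240:400,::-1];cv2.imwrite("pics/c6.png",cv2.resize(I,(800,600),interpolation=2))
E
```

```text
(no output)
```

View pics/c6.png

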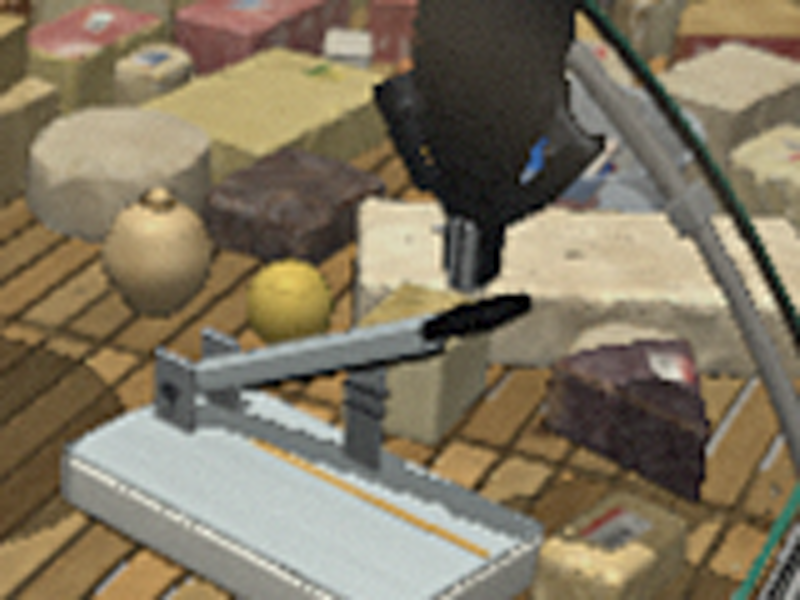

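The shut fingertips at (472,285) are just above the middle of the paddle at (475,312). I'll lower onto it.

>>> jog_arm:
  dp:
    - [2, -1, -4]
    - [0, 0, -2]
    - [0, 0, -2]
    - [0, 0, 0]
  dr:
    - [0, 0, 0]
    - [0, 0, 0]
    - [0, 0, 0]
    - [0, 0, 0]

```text
clock: 12.1
tcp_pos: [0.4343, -0.2018, 0.2053]
eef_rot: [[0.283, 0.959, 0.0], [0.959, -0.283, 0.0], [0.0, 0.0, -1.0]]
force: [0.9, 0.7, 0.0]
gripper_width: 0.0003
grasp_force: 0.0
```

>>> jog_arm:
  dp:
    - [0, 0, -2]
    - [0, 0, -1]
    - [0, 0, 0]
  dr:
    - [0, 0, 0]
    - [0, 0, 0]
    - [0, 0, 0]

```text
clock: 12.4
tcp_pos: [0.4342, -0.2019, 0.2022]
eef_rot: [[0.283, 0.959, -0.0], [0.959, -0.283, 0.0], [0.0, -0.0, -1.0]]
force: [0.2, -0.1, -0.3]
gripper_width: -0.0
grasp_force: 0.0
```

>>> jog_arm:
  dp:
    - [0, 0, -1.5]
    - [0, 0, -1.5]
    - [0, 0, 0]
  dr:
    - [0, 0, 0]
    - [0, 0, 0]
    - [0, 0, 0]

```text
clock: 12.7
tcp_pos: [0.4344, -0.202, 0.1994]
eef_rot: [[0.283, 0.959, 0.0], [0.959, -0.283, -0.0], [-0.0, 0.0, -1.0]]
force: [-0.4, 0.3, 4.8]
gripper_width: 0.0001
grasp_force: 1.8
```

>>> jog_arm:
  dp:
    - [-2, 0.6, -3.4]
    - [-2, 0.6, -3.4]
    - [-2, 0.6, -3.9]
    - [-2, 0.6, -3.9]
    - [-1.8, 0.5, -4]
    - [-1.8, 0.5, -4]
    - [-1.7, 0.5, -4]
    - [-1.7, 0.5, -4.1]
    - [-1.5, 0.4, -4.1]
    - [-1.5, 0.4, -4.2]
    - [0, 0, 0]
  dr:
    - [0, 0, 0]
    - [0, 0, 0]
    - [0, 0, 0]
    - [0, 0, 0]
    - [0, 0, 0]
    - [0, 0, 0]
    - [0, 0, 0]
    - [0, 0, 0]
    - [0, 0, 0]
    - [0, 0, 0]
    - [0, 0, 0]

```text
clock: 13.8
tcp_pos: [0.4166, -0.1969, 0.1601]
eef_rot: [[0.283, 0.959, 0.001], [0.959, -0.283, -0.0], [-0.0, 0.001, -1.0]]
force: [1.7, -0.1, 7.2]
gripper_width: 0.0004
grasp_force: 3.9
```

```bash
cat > arm.py <<'E'
from h import *
p=ctrl.camera("top");A,_,_=pts(p)
e=np.array([.957,-.287]);o=np.array([.610,-.254]);d=A[:,:2]-o
h=-d@e;w=d@np.array([.287,.957])
for n,lo,hi in(("bar",.05,.15),):
    k=(h>lo)&(h<hi)&(abs(w)<.008)&(A[:,2]>.06)&(A[:,2]<.19)
    f=np.polyfit(h[k],A[k,2],1);print("slope angle",np.arctan(f[0]),k.sum(),"joint",.503-np.arctan(f[0]), "resid",np.std(A[k,2]-np.polyval(f,h[k])))
p=ctrl.camera("scene")
I=p["img"][100:220,240:400,::-1]
import sys
cv2.imwrite(sys.argv[1],cv2.resize(I,(800,600),interpolation=2))
E
python3 arm.py pics/c7.png
```

```text
slope angle 0.3122689415999797 78 joint 0.1907310584000203 resid 0.0016677558622364148
```

View pics/c7.png

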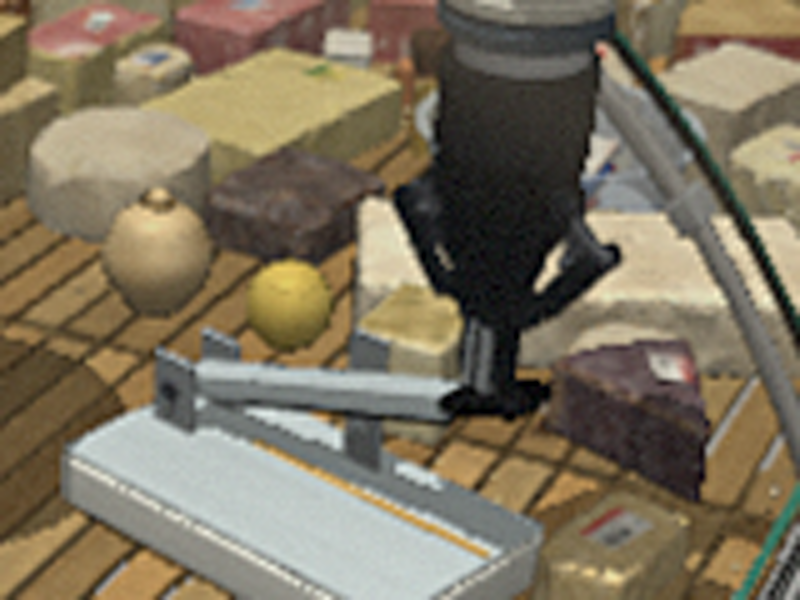

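The tips are holding the paddle at (495,395), with the arm at about 0.20 and the spring force in line. I'll press the remaining 0.12 rad.

>>> jog_arm:
  dp:
    - [-1.4, 0.4, -4.2]
    - [-1.3, 0.4, -4.2]
    - [-1.2, 0.4, -4.2]
    - [-1.2, 0.4, -4.3]
    - [-1, 0.3, -4.2]
    - [-1, 0.3, -4.3]
    - [0, 0, 0]
    - [0, 0, 0]
  dr:
    - [0, 0, 0]
    - [0, 0, 0]
    - [0, 0, 0]
    - [0, 0, 0]
    - [0, 0, 0]
    - [0, 0, 0]
    - [0, 0, 0]
    - [0, 0, 0]

```text
clock: 14.7
tcp_pos: [0.4097, -0.1948, 0.1351]
eef_rot: [[0.283, 0.959, 0.001], [0.959, -0.283, -0.001], [-0.0, 0.001, -1.0]]
force: [1.2, -0.5, 10.8]
gripper_width: 0.0004
grasp_force: 5.2
```

```bash
python3 arm.py pics/c8.png
```

```text
slope angle 0.18525299121867878 124 joint 0.3177470087813212 resid 0.0018532548592631738
```

View pics/c8.png

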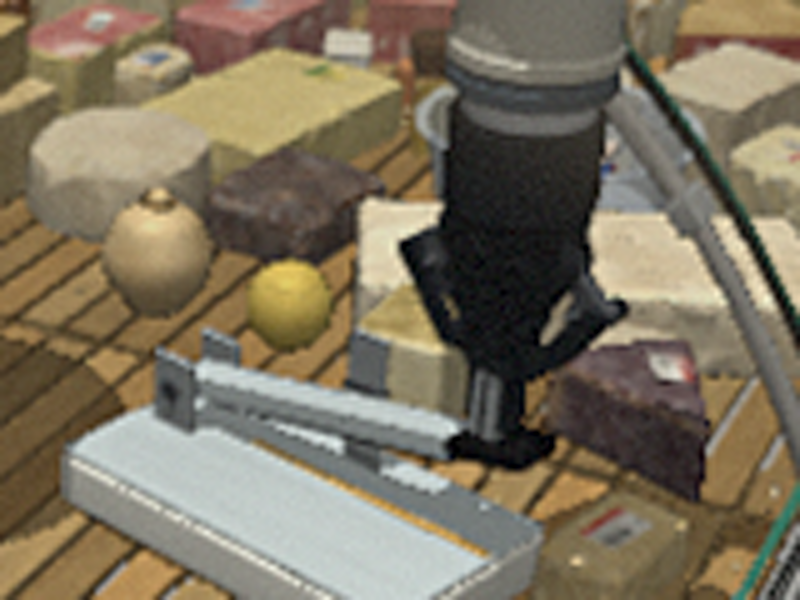

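The paddle at (505,445) is held down with the joint at about 0.318 and a force of 10.8 N, which matches the sealing position.

```bash
python3 -c "
from cell import ctrl
print(ctrl.job_done())"
```

```text
the job is handed in; nothing more can be done
None
```

The cheese is lying flat in the middle of the board and released, and the sealer's paddle is held down at the sealing position (arm at about 0.32 rad, 10.8 N); I handed the job in at about 15 s, and no verdict was shown.

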